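# Lock, load and close an indexing drill jig

### The arm

A 6-joint arm with a two-finger parallel gripper is mounted at the origin on the work surface. World frame = base frame: x ahead of the robot, y to its left, z up, the work surface at z = 0. Lengths are in m, angles in degrees, forces in N, time in s.
With the tool pointing down it reaches from about 0.225 to 0.725 m from the base axis. Payload 3.1 kg.
Tool frame: the origin (TCP) lies at the centre of the arm's flange, where the gripper is bolted on; the fingertips stand 173 mm ahead of it and the grasp point (between the pads) lies 155 mm ahead of it; z points along the fingers, y is the line along which they close (so a half turn about z gives the same grasp; the last joint's range is limited). The gripper opens to 85 mm and grips with 20 to 120 N. Pads are 22 mm wide; open, the fingers measure 114 mm over their backs; the gripper's body (76 mm by 85 mm) begins 54 mm behind the grasp point. The pads swing forward as they close: fully open they stand 13 mm farther back than shut.
Start: joints at [-80.088, 2.75, 5.684, 92.934, 0, 82.678], TCP at [0.156, -0.501, 0.405] pointing down, gripper open.
Joint ranges: [-166.93, 166.93], [-56.73, 111.36], [-69.38, 81.34], [-121.58, 131.49], [-85.45, 84.26], [-180, 180]. Speed limits (degrees/s): [159.86, 159.86, 180, 180, 180, 180].

### API

Orientations are given as [roll, pitch, yaw] about the fixed x, y, z axes, in that order (R = Rz(yaw) Ry(pitch) Rx(roll)).
In Python, from rig import state, get_image, camera_params, hand_in, look_for, mark_of gives the robot as it stands.
- The arm moves only by the tool step_arm, never from a script. Its argument "series" is a list of rows, each a list of 7 numbers: the shift along the tool's x, y, z each as a share of 0.3 m, from -1 to 1, then the turn, a rotation vector about the tool's x, y, z each as a share of 180 degrees, from -1 to 1, then the closure, from -1 (fully open) to 1 (shut). In form: [[x, y, z, rx, ry, rz, fingers], ...]. A call has 1 to 10 rows; each row is the pose to reach, as a shift and turn from the pose commanded when the call began, along the tool's axes at that moment, turning the shorter way round; what a row does not reach only later rows make up. A row lasts 1/12 s, in which the tool goes at most 41.7 mm and 7.16 degrees, less where a joint would pass 70% of its speed; a pose out of reach is approached as far as the arm can. A call with a number of a shift or a turn outside -1 to 1 is refused whole. A call with a gripper value outside its range is refused whole. The fingers move at their own pace and stop on an object; "newtons" is the grip in N (left out, the last holds). Time passes only in rows, so rows that repeat a pose let the fingers close. It gives the time, the measured TCP pose, the force, the opening and the grip force at its end, in the units of the state.
- state(): the state, without advancing time (a new reading comes with each control period).
- get_image(name): name is "scene" or "top" or "wrist"; returns (picture, depth): 480x640x3 uint8, red, green, blue; 480x640 float32, m along the optical axis (not along the pixel's ray), 0 where there is no reading.
- camera_params(name): a dict with "mtx" (3x3 intrinsics, pixels), "eye" and "attitude" of the camera in the world; the wrist camera has in their place "hand_eye" (4x4, takes a point from camera to tool coordinates, whose origin is the TCP and whose axes are the flange's). Camera axes: x right, y down, z forward; pixel columns grow to the right and rows downward; lengths in m; the calibration is good to about 2 mm. The wrist camera is an equidistant fisheye: a pixel r from the principal point sees the ray r / f radians off the axis. A picture is of the moment at which its call begins: read the wrist's pose just before it. camera_params takes no time and is no camera call.
- hand_in(): hands the job in; it is judged then, once.
Trained networks look in the newest picture that a camera, given by its name, has taken for a name from the list of things; names that differ only in an ending like _2 or _b are one class to them, and where a whole thing is asked for, a point or a joint stands for the part that bears it (a point fixed in the world has none). Each returns a list of dicts, best first, with "score" (0 to 1); they miss things now and then, are a little off and sometimes report something else, mostly with a low value. They report only what shows in the picture. A call takes as long as a camera call.
- look_for(camera, target): "box" ([centre column, centre row, width, height] in pixels, round what is visible of it).
- mark_of(camera, target): "centre" ([row, column] in pixels: a listed point, or the origin of a listed thing).
The state is a dict: "t": time; "qpos": joint angles; "joint_vel": joint speeds; "effort": joint torques, N m; "eef_pos": TCP position; "ee_rot": TCP orientation; "force": force on the tool from outside, world axes, zero at the start; "wrist_torque": the same for the moment, N m; "grip_width": finger opening in m; "finger_force": force on a finger pad.
Only numpy, scipy, OpenCV 4.12 (cv2) and the standard library are available. Lean on these libraries where they do the work, as an engineer would, in place of code of your own. Each camera call takes 0.05 s, during which the arm holds its last target. There are 200 camera calls.

### The job

Get the drill jig ready: turn its round table until the one wide notch in its rim faces the lock bolt, then slide the bolt fully home into that notch. Then set the steel angle bracket that has a notch in its foot into the nest on the table, flat on the table with its notch over the nest's key, and finally swing the drill-guide arm over it until it meets its stop. Leave the other bracket and the drill-bit canister where they are.

Things in the scene. Friction and masses are not known exactly. Their poses are not given: they have to be found in the camera images.
- jig: The fixed grey bed of the drill jig, 15 mm thick. Origin: at bench height under the round table's axis. +y runs from that axis along the lock bolt's guide, +x towards the guide arm's pivot post (26 mm thick, at x = 115 mm, y = 0). The bed reaches x -90 to +140 mm, y -92 to +92 mm.
- index_table (a joint): Angle of the round aluminium table, 160 mm across, about its upright axis: rad, counter-clockwise from above; 0 = wide notch faces the bolt. Starts at 0.5 to 1.3. Friction 0.25 N m: stays where left. Its rim (top 31 mm above the bench) has one wide notch (28 mm wide, floor 58 mm from the axis) that takes the bolt and two of 12 mm that do not.
- nest (a point): Point on the table's face at its axis, 32 mm above the bench; axes turn with the table, matching the jig's at angle 0. Wide notch towards +y. Nest walls 8 mm high: rails with inner faces at x -27.5 and +27.5 mm (y -35 to +35 mm), a stop with inner face at y = -37.5 mm, and the key: a block 11 mm wide in x, y 25.5 to 40 mm.
- peg_top (a point): Top of the plain steel turning peg that stands on the table, 12 mm thick, 40 mm high, 62 mm from the axis on the nest's -x side; push it to turn the table. Its top is 72 mm above the bench.
- wide_notch (a point): Middle of the mouth of the wide notch at the table's rim, at the top of the rim (30 mm above the bench), 77 mm from the axis.
- bolt: Loose steel lock bolt in the guide: flat bar 24 mm wide, 10 mm thick, 120 mm long, along the jig's y, rounded nose towards the table (its own -y). Origin: underside, below the knob's axis, 15 mm above the bench; nose 72 mm ahead, tail 48 mm behind. Slides at under 3 N. Fully home (nose on the notch's floor) its origin is at y = 130 mm in the jig's frame; it starts 27 to 47 mm farther out.
- bolt_nose (a point): The middle of the bolt's nose, at its underside. Fully home it is 58 mm from the table's axis.
- bolt_guide (a point): Fixed point midway along the bolt's guide on the bed, 15 mm above the bench, y = 144 mm in the jig's frame. Two rails 14 mm wide, tops 27 mm above the bench, run y 88 to 200 mm; a strap across them at y 92 to 104 mm (top 31 mm above the bench) holds the bolt down.
- bolt_knob (a point): Top of the upright black knob on the bolt: 18 mm thick, from 25 mm to 65 mm above the bench. Push it to slide the bolt.
- guide_arm (a joint): Angle of the drill-guide arm about its upright pivot, rad: 0 = against its stop, its brass drill guide over the table's axis; grows counter-clockwise from above as it swings out to the jig's -y side. Starts 1.1 to 1.5 out; friction about 0.15 N m, stays where it is left.
- guide_pivot (a point): Point on the axis of the guide arm's pivot, at the arm's underside, 96 mm above the bench; fixed to the jig, 115 mm from the table's axis. The arm is a flat steel bar 22 mm wide, 14 mm thick (top 110 mm above the bench), reaching 150 mm from the pivot; at angle 0 it points along the jig's -x.
- guide_knob (a point): Top of the upright black knob near the arm's free end, 140 mm from the pivot: 16 mm thick, from 110 to 147 mm above the bench. Push it to swing the arm.
- bracket: Loose steel angle bracket to load, 0.3-0.4 kg. Foot 70 (x) x 50 (y) x 8 mm; upright leg 8 mm thick at x -35 to -27 mm, 50 mm wide in y, top 58 mm above the underside; notch 16 mm wide, 12 mm deep in the middle of the +x edge. Origin: centre of foot's underside. Pinch it by the leg. Seated: origin at the nest point (2.5 mm play), +x along the nest's +y, notch over the key.
- plain_bracket: A narrower loose bracket, not wanted: foot 70 by 30 by 8 mm with no notch, leg 30 mm wide, 58 mm tall. Origin: centre of the foot's underside. To be left alone.
- canister: Black plastic canister of drill bits, 64 mm across, about 115 mm tall, origin at the middle of its underside. To be left alone.

How it is judged:
By the outcome, as a careful person would: the job done as asked, in the order asked, and still so for the second after the job is handed in, with the robot touching nothing.
It also fails if it takes over 72 s, if anything falls off the work surface, if the arm or the gripper's body presses on something with over 40 N, if the wrist force passes 120 N, or if a joint passes its speed limit or range.

## Working session

There is one attempt and no reset: what is moved stays moved. The work goes in short steps, Python scripts to look and compute and a tool call to move; the robot and the scene stay as the last step left them, time stands still between calls to the robot, and variables do not carry over. Pictures are saved under pics/ and viewed, at most 12 in all, crops included, and the job is handed in when it is done.

Besides the shell and the picture viewer there is one more tool, called as name([rows], argument=value, ...), one row to a line, values as JSON. step_arm: Moves the arm, as the interface text tells. Its arguments: {"type":"object","properties":{"series":{"type":"array"},"newtons":{"type":"number"}},"required":["series"]}

```bash
mkdir -p pics; ls; python3 - <<'E'
from rig import *
import cv2,numpy as np
s=state();print(s['t'],s['eef_pos'],s['ee_rot'],s['force'])
for c in ['scene','top']:
    im,d=get_image(c);cv2.imwrite(f'pics/{c}0.png',im[:,:,::-1]);np.save(f'{c}0.npy',d)
    p=camera_params(c);print(c,p)
    for t in ['jig','nest','peg_top','wide_notch','bolt','bolt_nose','bolt_guide','bolt_knob','guide_pivot','guide_knob','bracket','plain_bracket','canister']:
        print(t,[(np.round(r['centre'],1).tolist(),round(r['score'],2)) for r in mark_of(c,t)[:2]])
print(camera_params('wrist'))
E
```

```text
pics
0.0 [ 0.15550618 -0.5012192   0.40351795] [-1.79865651e+02 -1.79690637e-02  1.72348317e+01] [ 0.13891602  0.56212162 -0.11872163]
scene {'mtx': array([[510.94228965,   0.        , 329.10738697],
       [  0.        , 510.94228965, 238.46584538],
       [  0.        ,   0.        ,   1.        ]]), 'eye': array([ 1.2895776 , -0.02803729,  0.89868432]), 'attitude': array([-133.37410211,   -1.03816091,   87.71844079])}
jig [([299.7, 350.5], 0.75)]
nest [([292.5, 342.9], 0.72)]
peg_top [([265.3, 323.3], 0.71), ([235.8, 432.5], 0.46)]
wide_notch [([271.1, 368.2], 0.88)]
bolt []
bolt_nose [([294.6, 393.9], 0.57)]
bolt_guide [([295.7, 408.1], 0.9), ([232.9, 433.1], 0.32)]
bolt_knob [([280.0, 428.4], 0.66)]
guide_pivot [([310.7, 349.6], 0.9)]
guide_knob [([290.3, 277.3], 0.76), ([289.5, 346.5], 0.17)]
bracket [([268.3, 251.3], 0.76), ([298.7, 420.9], 0.44)]
plain_bracket [([324.1, 191.1], 0.98)]
canister [([312.7, 350.6], 0.41)]
top {'mtx': array([[486.99671331,   0.        , 321.9824207 ],
       [  0.        , 486.99671331, 229.7273897 ],
       [  0.        ,   0.        ,   1.      
[... 477 characters left out ...]
1, 301.6], 0.64)]
guide_knob [([162.1, 359.9], 0.79)]
bracket [([256.9, 388.0], 0.86)]
plain_bracket [([195.9, 428.0], 0.64)]
canister [([305.7, 200.4], 0.96), ([163.8, 301.8], 0.63)]
{'mtx': array([[371.64829954,   0.        , 317.29857721],
       [  0.        , 371.64829954, 241.76935237],
       [  0.        ,   0.        ,   1.        ]]), 'hand_eye': array([[ 2.12624391e-04, -9.47966352e-01, -3.18370460e-01,
         8.09030588e-02],
       [ 9.99999832e-01,  3.01495284e-05,  5.78080067e-04,
         4.92401324e-04],
       [-5.38401733e-04, -3.18370530e-01,  9.47966200e-01,
         3.08950288e-02],
       [ 0.00000000e+00,  0.00000000e+00,  0.00000000e+00,
         1.00000000e+00]])}
```

```bash
cat > h.py <<'E'
import numpy as np, cv2
from scipy.spatial.transform import Rotation as R
from rig import *
def cam(c):
    p=camera_params(c);return p['mtx'],np.array(p['eye']),R.from_euler('xyz',p['attitude'],degrees=True).as_matrix()
def atz(c,rc,z):
    K,e,A=cam(c);d=A@np.linalg.inv(K)@[rc[1],rc[0],1];return e+d*(z-e[2])/d[2]
def proj(c,P):
    K,e,A=cam(c);q=(np.atleast_2d(P)-e)@A;q=q@K.T;return q[:,:2]/q[:,2:]
def cloud(c,d):
    K,e,A=cam(c);v,u=np.mgrid[:480,:640];r=np.stack([u,v,np.ones_like(u)],-1)@np.linalg.inv(K).T
    return (r*d[...,None])@A.T+e
def tool():
    s=state();return np.array(s['eef_pos']),R.from_euler('xyz',s['ee_rot'],degrees=True)
def wray(rc):
    p=camera_params('wrist');K=p['mtx'];H=p['hand_eye'];x=(rc[1]-K[0,2])/K[0,0];y=(rc[0]-K[1,2])/K[1,1];r=np.hypot(x,y)+1e-9
    d=np.array([x/r*np.sin(r),y/r*np.sin(r),np.cos(r)]);t,Q=tool();return t+Q.apply(H[:3,3]),Q.apply(H[:3,:3]@d)
def watz(rc,z):
    e,d=wray(rc);return e+d*(z-e[2])/d[2]
def to(P,yaw=None):
    """row for tool target P (TCP world) with tool pointing down at yaw"""
    t,Q=tool();sh=Q.inv().apply(np.array(P)-t)/.3
    rv=np.zeros(3) if yaw is None else (Q.inv()*R.from_euler('xyz',[180,0,yaw],degrees=True)).as_rotvec()/np.pi
    return np.round(np.r_[sh,rv],4).tolist()
E
python3 - <<'E'
from h import *
Z=dict(jig=0,nest=.032,peg_top=.072,wide_notch=.030,bolt=.015,bolt_nose=.015,bolt_guide=.015,bolt_knob=.065,guide_pivot=.096,guide_knob=.147,bracket=0,plain_bracket=0,canister=0)
m={'scene':dict(nest=(292.5,342.9),peg_top=(265.3,323.3),wide_notch=(271.1,368.2),bolt_guide=(295.7,408.1),bolt_knob=(280,428.4),guide_pivot=(310.7,349.6),guide_knob=(290.3,277.3),bracket=(268.3,251.3),plain_bracket=(324.1,191.1)),
'top':dict(jig=(217.2,298.3),nest=(218.6,297.3),peg_top=(227.8,317.9),wide_notch=(244.2,279.7),bolt=(212.6,231),bolt_nose=(228.5,316.6),bolt_guide=(215.2,241),bolt_knob=(214.4,227.6),guide_pivot=(167.1,301.6),guide_knob=(162.1,359.9),bracket=(256.9,388),plain_bracket=(195.9,428),canister=(305.7,200.4))}
for c in m:
    for k,v in m[c].items(): print(c,k,np.round(atz(c,v,Z[k]),4)[:2])
a=cv2.imread('pics/top0.png')[100:340,150:470];cv2.imwrite('pics/top0c.png',cv2.resize(a,(800,600),interpolation=cv2.INTER_CUBIC))
E
```

```text
scene nest [0.5489 0.0479]
scene peg_top [0.5026 0.0053]
scene wide_notch [0.4835 0.1108]
scene bolt_guide [0.5474 0.1963]
scene bolt_knob [0.5457 0.2352]
scene guide_pivot [0.6513 0.0528]
scene guide_knob [ 0.6385 -0.0886]
scene bracket [ 0.4401 -0.1651]
scene plain_bracket [ 0.6029 -0.2831]
top jig [0.5459 0.0585]
top nest [0.5373 0.0598]
top peg_top [0.5093 0.0087]
top wide_notch [0.4733 0.1024]
top bolt [0.5536 0.2274]
top bolt_nose [0.5152 0.0116]
top bolt_guide [0.5472 0.2021]
top bolt_knob [0.5408 0.2267]
top guide_pivot [0.6517 0.0489]
top guide_knob [ 0.6514 -0.0855]
top bracket [ 0.4465 -0.1697]
top plain_bracket [ 0.6047 -0.2745]
top canister [0.3212 0.2984]
```

View pics/top0c.png

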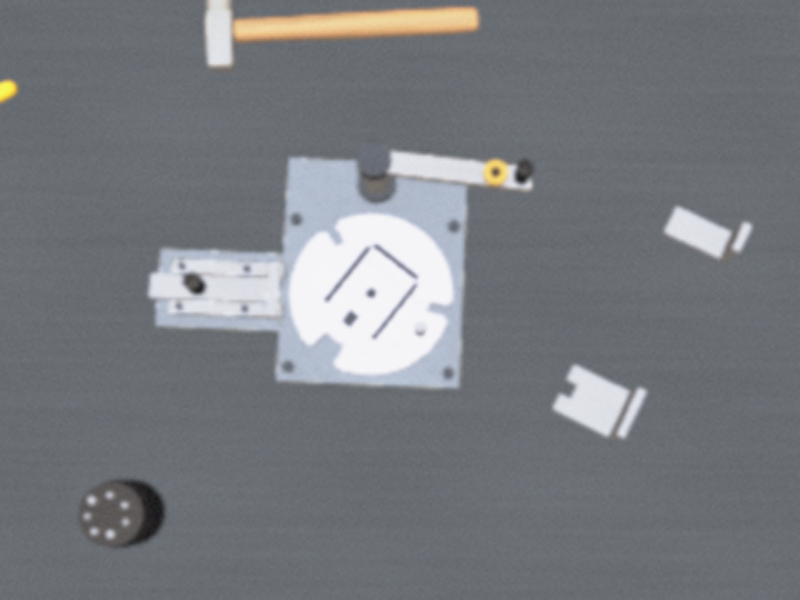

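View pics/scene0.png

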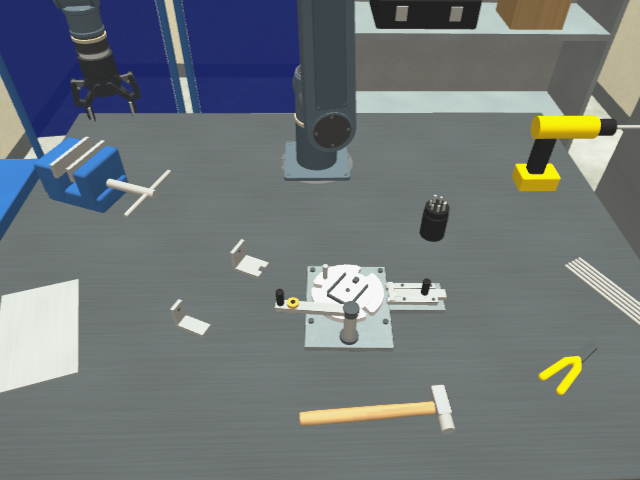

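The top crop shows the table's centre at about (371,293). The wide notch is at (325,340), the peg at (420,328) and the bolt knob at (195,284). The guide arm is swung out, with its knob at (525,172). The notched bracket is at (600,400) and the plain one at (700,235). I'll fit the jig pose from the bed corners, then move above the table.

```bash
python3 - <<'E'
from h import *
cr=[(289,158),(467,166),(460,386),(277,380)]
W=np.array([atz('top',(100+v/2.5,150+u/2.5),.015)[:2] for u,v in cr]);print(W.round(4))
J=np.array([(.14,.092),(.14,-.092),(-.09,-.092),(-.09,.092)])
A=J-J.mean(0);B=W-W.mean(0);th=np.arctan2((A[:,0]*B[:,1]-A[:,1]*B[:,0]).sum(),(A*B).sum())
c,s=np.cos(th),np.sin(th);Rm=np.array([[c,-s],[s,c]]);o=W.mean(0)-Rm@J.mean(0);print(np.degrees(th),o,(W-o-J@Rm.T).round(4))
print(np.linalg.norm(W[0]-W[1]),np.linalg.norm(W[1]-W[2]))
print(to([.50,.02,.42],179))
E
```

```text
[[ 0.6823  0.1434]
 [ 0.676  -0.0386]
 [ 0.4504 -0.0324]
 [ 0.4548  0.1502]]
-1.6665462225987042 [0.5408801  0.05637227] [[-0.0012 -0.0009]
 [-0.0022  0.0011]
 [ 0.0022  0.0006]
 [ 0.0012 -0.0008]]
0.1820662031937181 0.22563244012113787
[1.6116, -1.3199, -0.0509, 0.0, 0.0, -0.8987]
```

step_arm([
  [0.8,-0.66,-0.05,0,0,-0.39,-1],
  [0.8,-0.66,-0.05,0,0,-0.39,-1],
  [0.8,-0.66,-0.05,0,0,-0.39,-1],
  [0.8,-0.66,-0.05,0,0,-0.39,-1],
  [0.8,-0.66,-0.05,0,0,-0.39,-1],
  [0.8,-0.66,-0.05,0,0,-0.39,-1],
  [0.8,-0.66,-0.05,0,0,-0.39,-1],
  [0.8,-0.66,-0.05,0,0,-0.39,-1],
  [0.8,-0.66,-0.05,0,0,-0.39,-1],
  [0.8,-0.66,-0.05,0,0,-0.39,-1],
])

```text
t: 2.23
eef_pos: [0.3268, -0.2397, 0.4202]
ee_rot: [180.0, 0.0, 88.0]
force: [0.8, 1.0, -0.2]
grip_width: 0.0856
finger_force: 0.0
```

```bash
python3 -c "
from h import *
print(tool()[0],state()['ee_rot'],to([.50,.02,.42],179))"
```

```text
[ 0.32681381 -0.23971851  0.42016183] [1.79954537e+02 4.06103936e-02 8.79827274e+01] [0.8855, 0.5465, 0.0003, 0.0, 0.0004, -0.5057]
```

step_arm([
  [0.8855,0.5465,0,0,0,-0.5055,-1],
  [0.8855,0.5465,0,0,0,-0.5055,-1],
  [0.8855,0.5465,0,0,0,-0.5055,-1],
  [0.8855,0.5465,0,0,0,-0.5055,-1],
  [0.8855,0.5465,0,0,0,-0.5055,-1],
  [0.8855,0.5465,0,0,0,-0.5055,-1],
  [0.8855,0.5465,0,0,0,-0.5055,-1],
  [0.8855,0.5465,0,0,0,-0.5055,-1],
  [0.8855,0.5465,0,0,0,-0.5055,-1],
  [0.8855,0.5465,0,0,0,-0.5055,-1],
])

```text
t: 3.07
eef_pos: [0.5024, 0.0185, 0.4192]
ee_rot: [-180.0, -0.0, 159.6]
force: [0.0, -0.2, 0.1]
grip_width: 0.0852
finger_force: 0.0
```

step_arm([
  [0,0,0,0,0,-0.105,-1],
  [0,0,0,0,0,-0.105,-1],
  [0,0,0,0,0,-0.105,-1],
  [0,0,0,0,0,-0.105,-1],
])

```text
t: 3.4
eef_pos: [0.5018, 0.0169, 0.4197]
ee_rot: [-180.0, -0.0, 178.0]
force: [-0.5, 0.4, -0.3]
grip_width: 0.0857
finger_force: 0.0
```

```bash
cat > look.py <<'E'
from h import *
import sys
Z=dict(jig=0,nest=.032,peg_top=.072,wide_notch=.030,bolt=.015,bolt_nose=.015,bolt_guide=.015,bolt_knob=.065,guide_pivot=.096,guide_knob=.147,bracket=0,plain_bracket=0,canister=0)
s=state();print(s['t'],s['eef_pos'],s['ee_rot'])
im,d=get_image('wrist');cv2.imwrite(f'pics/{sys.argv[1]}.png',im[:,:,::-1]);np.save(sys.argv[1]+'.npy',d)
for t in sys.argv[2:]:
    for r in mark_of('wrist',t)[:2]: print(t,np.round(r['centre'],1),round(r['score'],2),watz(r['centre'],Z[t])[:2].round(4))
E
python3 look.py w1 nest peg_top wide_notch bolt_guide bolt_knob guide_pivot guide_knob bracket
```

```text
3.4 [0.50180538 0.01693179 0.41969542] [-1.79999125e+02 -2.92500164e-03  1.78036313e+02]
peg_top [216.1 309.8] 0.71 [0.5013 0.0093]
wide_notch [183.7 407.4] 0.72 [0.4818 0.1061]
bolt_guide [237.2 481. ] 0.86 [0.5455 0.1991]
bolt_guide [293.3  98. ] 0.41 [ 0.6035 -0.2691]
bolt_knob [250.5 522.9] 0.77 [0.5448 0.2269]
guide_pivot [373.7 360.9] 0.6 [0.6571 0.0536]
guide_knob [398.5 208.7] 0.77 [ 0.6439 -0.086 ]
bracket [149.4 149.9] 0.66 [ 0.4345 -0.1679]
```

View pics/w1.png

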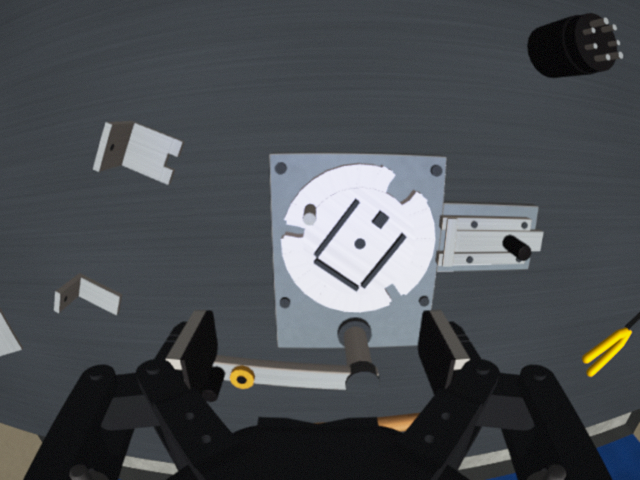

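The wrist view shows the table's centre hole at (360,243), the peg top at (310,211), the key at (381,219) and the bolt knob top at (514,243). I'll refit the jig from these.

```bash
python3 - <<'E'
from h import *
print('nest',watz((243.5,360),.032),'key',watz((219,381),.04),'post base',watz((332,354),.015))
W=np.array([watz((v,u),.015)[:2] for u,v in [(270,154),(447,156),(277,348)]])
print(W, watz((216.1,309.8),.072), watz((211,310),.072),watz((243,513),.065))
print(np.linalg.norm(W[0]-W[1]),np.linalg.norm(W[0]-W[2]),np.degrees(np.arctan2(*(W[2]-W[0])[::-1])),np.degrees(np.arctan2(*(W[1]-W[0])[::-1]))-90)
print(np.load('w1.npy')[243,360], [proj('top',[.5435,.0555,.032])])
# depth-based bed from wrist not needed
E
```

```text
nest [0.54198421 0.05782632 0.032     ] key [0.51463854 0.07778973 0.04      ] post base [0.65822004 0.05357155 0.015     ]
[[ 0.44958303 -0.02994326]
 [ 0.45498441  0.15258948]
 [ 0.67833161 -0.03955131]] [0.50123677 0.00923539 0.072     ] [0.49662547 0.00960197 0.072     ] [0.53599341 0.21325145 0.065     ]
0.18261264201629657 0.22895027904600754 -2.4051596937371036 -1.6949621930446597
0.37833202 [array([[299.07363588, 216.15094318]])]
```

```bash
python3 - <<'E'
from h import *
print(to([.5025,.0095,.218],178))
import numpy as np
c=np.array([.542,.058])
t,Q=tool();t=np.array([.5025,.0095,.218]);Q=R.from_euler('xyz',[180,0,178],degrees=True)
for a in np.linspace(53,0,8):
    p=c+.062*np.array([np.cos(np.radians(178+a)),np.sin(np.radians(178+a))]);print(round(a,1),p.round(4),(Q.inv().apply(np.r_[p,.218]-t)/.3).round(3))
E
```

```text
[-0.0033, -0.0242, 0.6724, 0.0, 0.0, -0.0004]
53.0 [0.503  0.0098] [-0.002  0.001  0.   ]
45.4 [0.497  0.0154] [0.019 0.019 0.   ]
37.9 [0.4918 0.0217] [0.037 0.039 0.   ]
30.3 [0.4874 0.0286] [0.053 0.062 0.   ]
22.7 [0.484  0.0361] [0.065 0.086 0.   ]
15.1 [0.4816 0.0439] [0.074 0.112 0.   ]
7.6 [0.4803 0.052 ] [0.079 0.139 0.   ]
0.0 [0.48   0.0602] [0.081 0.166 0.   ]
```

step_arm([
  [-0.003,-0.024,0.672,0,0,0,-1],
  [-0.003,-0.024,0.672,0,0,0,-1],
  [-0.003,-0.024,0.672,0,0,0,-1],
  [-0.003,-0.024,0.672,0,0,0,-1],
  [-0.003,-0.024,0.672,0,0,0,-1],
  [-0.003,-0.024,0.672,0,0,0,0],
  [-0.003,-0.024,0.672,0,0,0,1],
  [-0.003,-0.024,0.672,0,0,0,1],
  [-0.003,-0.024,0.672,0,0,0,1],
  [-0.003,-0.024,0.672,0,0,0,1],
], newtons=20)

```text
t: 4.68
eef_pos: [0.5044, 0.0094, 0.2219]
ee_rot: [-180.0, 0.4, 178.0]
force: [0.6, -0.4, 0.5]
grip_width: 0.0255
finger_force: 0.0
```

step_arm([
  [0,0,0,0,0,0,1],
  [0,0,0,0,0,0,1],
  [0,0,0,0,0,0,1],
  [0,0,0,0,0,0,1],
  [0,0,0,0,0,0,1],
])

```text
t: 5.1
eef_pos: [0.5039, 0.0095, 0.2211]
ee_rot: [-180.0, 0.3, 178.0]
force: [-0.7, 0.0, 6.0]
grip_width: 0.0112
finger_force: 19.8
```

step_arm([
  [0.014,0.015,0,0,0,0,1],
  [0.028,0.029,0,0,0,0,1],
  [0.041,0.046,0,0,0,0,1],
  [0.053,0.064,0,0,0,0,1],
  [0.063,0.083,0,0,0,0,1],
  [0.071,0.104,0,0,0,0,1],
  [0.077,0.125,0,0,0,0,1],
  [0.08,0.147,0,0,0,0,1],
  [0.081,0.165,0,0,0,0,1],
  [0.081,0.165,0,0,0,0,1],
])

```text
t: 5.93
eef_pos: [0.4784, 0.0593, 0.2203]
ee_rot: [-179.7, -0.2, 177.9]
force: [-8.1, -4.4, 12.6]
grip_width: 0.0111
finger_force: 21.2
```

step_arm([
  [0,0,0,0,0,0,1],
  [0,0,0,0,0,0,1],
  [0,0,0,0,0,0,1],
])

```text
t: 6.18
eef_pos: [0.4784, 0.0592, 0.2203]
ee_rot: [-179.8, -0.2, 177.9]
force: [-9.2, -4.0, 12.3]
grip_width: 0.0108
finger_force: 21.2
```

```bash
python3 look.py w2 peg_top wide_notch bolt_guide bolt_knob bolt_nose; python3 - <<'E'
from h import *
c='top';im,d=get_image(c)
for t,z in dict(peg_top=.072,wide_notch=.03,nest=.032).items():
  print(t,[(atz(c,r['centre'],z)[:2].round(4),round(r['score'],2)) for r in mark_of(c,t)[:2]])
E
```

```text
6.1833 [0.4784475  0.05918215 0.2202621 ] [-179.76957986   -0.21104456  177.90022163]
peg_top [351.6 317.1] 0.78 [0.4791 0.0577]
wide_notch [398.7 320.5] 0.38 [0.5422 0.0571]
bolt_guide [366.9 532.5] 0.67 [0.5471 0.1994]
bolt_guide [359.5 568.4] 0.59 [0.5467 0.2311]
bolt_knob [402.1 601.5] 0.72 [0.5441 0.2254]
peg_top []
wide_notch []
nest [(array([0.3208, 0.2852]), 0.31)]
```

View pics/w2.png

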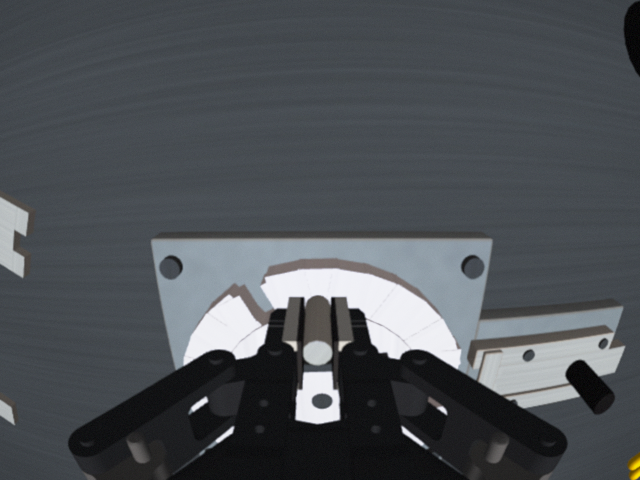

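The peg top at (317,352) now lies nearly in line with the table's centre hole at (321,401), so the table is close to angle 0. I'll release, rise and check the notch against the bolt.

step_arm([
  [0,0,0,0,0,0,-1],
  [0,0,0,0,0,0,-1],
  [0,0,0,0,0,0,-1],
  [0,0,0,0,0,0,-1],
  [-0.2,0.1,-0.3,0,0,0,-1],
  [-0.2,0.3,-0.6,0,0,0,-1],
  [-0.2,0.3,-0.6,0,0,0,-1],
  [-0.2,0.3,-0.6,0,0,0,-1],
  [-0.2,0.3,-0.6,0,0,0,-1],
  [-0.2,0.3,-0.6,0,0,0,-1],
])

```text
t: 7.52
eef_pos: [0.5452, 0.1505, 0.4061]
ee_rot: [179.8, 0.8, 178.1]
force: [0.8, -0.8, 0.9]
grip_width: 0.0853
finger_force: 0.0
```

```bash
python3 look.py w3 nest peg_top wide_notch bolt_guide bolt_knob bolt_nose guide_pivot; python3 -c "
import cv2;a=cv2.imread('pics/w3.png');cv2.imwrite('pics/w3c.png',cv2.resize(a[100:400,170:570],(800,600),interpolation=cv2.INTER_CUBIC))"
```

```text
7.5167 [0.54524742 0.15050454 0.40611928] [179.75105577   0.79724575 178.11474604]
nest [202.9 217.1] 0.65 [0.5344 0.0532]
peg_top [351.2  63.9] 0.36 [ 0.6858 -0.1569]
wide_notch [200.6 298.9] 0.95 [0.5313 0.1298]
bolt_guide [350.7  63.1] 0.65 [ 0.7232 -0.2157]
bolt_guide [202.8 368.7] 0.6 [0.5377 0.196 ]
bolt_knob [213.  404.5] 0.96 [0.5358 0.2199]
bolt_nose [202.8 325.6] 0.63 [0.536 0.154]
guide_pivot [344.  215.1] 0.73 [0.6412 0.0515]
```

View pics/w3c.png

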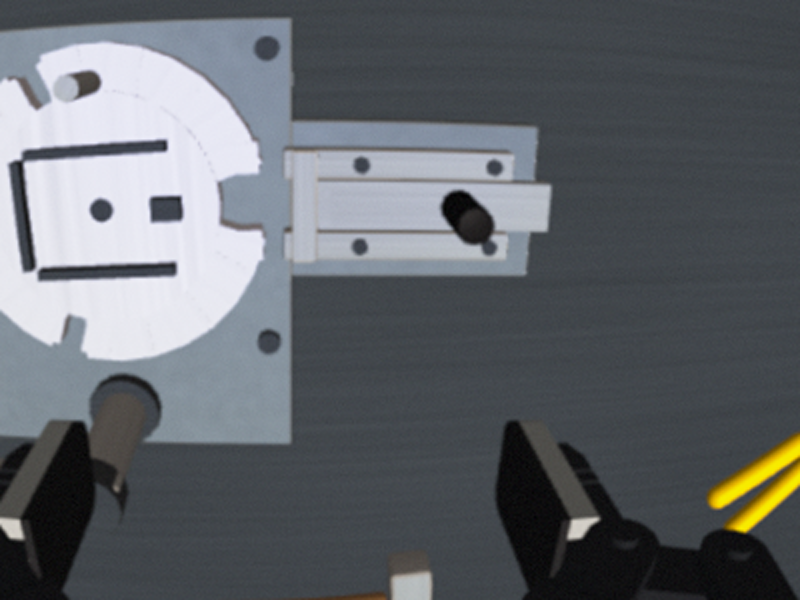

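```bash
python3 - <<'E'
from h import *
import time
f=lambda u,v,z:watz((100+v/2,170+u/2),z)[:2]
def ang(a,b): d=b-a;return np.degrees(np.arctan2(d[1],d[0]))
print('rails',ang(f(22,155,.04),f(167,145,.04)),ang(f(40,275,.04),f(176,268,.04)))
print('key',ang(f(101,210,.032),f(167,208,.04)))
print('guide',ang(f(286,151,.027),f(512,154,.027)),ang(f(286,258,.027),f(507,259,.027)),'bolt',ang(f(318,181,.025),f(550,184,.025)),ang(f(318,229,.025),f(547,231,.025)))
print('bed edge',ang(f(291,18,.015),f(291,442,.015)))
print('stop',ang(f(11,163,.04),f(24,270,.04)))
print('hole',f(101,210,.032),'notch',f(262,165,.031),f(263,231,.031),'knob',f(475,224,.065),'boltmid',f(433,207,.025))
print('peg',f(68,88,.072))
s=state();print(s['eef_pos'],s['ee_rot'])
E
```

```text
rails 89.89783010151312 90.73041535865927
key 91.7913315834628
guide 88.1282395608895 87.86272314089051 bolt 88.18937036443883 87.96420949946904
bed edge -2.160147146229591
stop -0.3380770445108239
hole [0.53035967 0.05538488] notch [0.51311437 0.13210724] [0.54408198 0.13112059] knob [0.5352976  0.22256913] boltmid [0.53647315 0.2115537 ]
peg [0.47064895 0.05719186]
[0.54251989 0.14710527 0.39590133] [-179.95545154   -0.22843602  177.90315971]
```

```bash
python3 -c "
from h import *
print(to([.480,.0621,.30],178),to([.480,.0621,.219],178))"
```

```text
[0.1966, -0.2905, 0.3207, -0.0002, -0.0013, -0.0005] [0.1955, -0.2903, 0.5907, -0.0002, -0.0013, -0.0005]
```

step_arm([
  [0.196,-0.29,0.32,0,-0.001,0,-1],
  [0.196,-0.29,0.32,0,-0.001,0,-1],
  [0.196,-0.29,0.32,0,-0.001,0,-1],
  [0.196,-0.29,0.32,0,-0.001,0,-1],
  [0.196,-0.29,0.59,0,-0.001,0,-1],
  [0.196,-0.29,0.59,0,-0.001,0,-1],
  [0.196,-0.29,0.59,0,-0.001,0,-1],
  [0.196,-0.29,0.59,0,-0.001,0,0],
  [0.196,-0.29,0.59,0,-0.001,0,1],
  [0.196,-0.29,0.59,0,-0.001,0,1],
])

```text
t: 8.75
eef_pos: [0.4831, 0.0629, 0.2245]
ee_rot: [180.0, 0.5, 178.0]
force: [-0.2, -0.1, 0.2]
grip_width: 0.0518
finger_force: 0.0
```

step_arm([
  [0,0,0,0,0,0,1],
  [0,0,0,0,0,0,1],
  [0,0,0,0,0,0,1],
  [0,0,0,0,0,0,1],
  [0,0,0,0,0,0,1],
  [0,0,0,0,0,0,1],
  [0,0,0,0,0,0,1],
])

```text
t: 9.33
eef_pos: [0.4825, 0.0623, 0.2236]
ee_rot: [-179.9, 0.4, 177.9]
force: [-0.2, -3.6, 6.4]
grip_width: 0.0111
finger_force: 20.0
```

step_arm([
  [0,0,0,0,0,0,-1],
  [0,0,0,0,0,0,-1],
  [0,0,0,0,0,0,-1],
  [0,0,0,0,0,0,-1],
  [-0.2,0.1,-0.3,0,0,0,-1],
  [-0.2,0.22,-0.55,0,0,0,-1],
  [-0.2,0.22,-0.55,0,0,0,-1],
  [-0.2,0.22,-0.55,0,0,0,-1],
  [-0.2,0.22,-0.55,0,0,0,-1],
  [-0.2,0.22,-0.55,0,0,0,-1],
])

```text
t: 10.17
eef_pos: [0.5449, 0.1285, 0.3925]
ee_rot: [179.8, 0.8, 178.1]
force: [0.2, -0.0, 0.6]
grip_width: 0.0851
finger_force: 0.0
```

step_arm([
  [0,0,0,0,0,0,-1],
  [0,0,0,0,0,0,-1],
])

```text
t: 10.33
eef_pos: [0.5427, 0.1267, 0.3849]
ee_rot: [-180.0, 0.0, 178.0]
force: [-0.7, -1.3, 0.4]
grip_width: 0.0851
finger_force: 0.0
```

```bash
python3 look.py w4 nest peg_top wide_notch bolt_guide bolt_knob bolt_nose guide_pivot; python3 -c "
import cv2;a=cv2.imread('pics/w4.png');cv2.imwrite('pics/w4c.png',cv2.resize(a[100:400,170:570],(800,600),interpolation=cv2.INTER_CUBIC))"
```

```text
10.3333 [0.5426983  0.12669813 0.38493583] [-1.79975637e+02  4.60241708e-02  1.77965818e+02]
nest [216.6 239.4] 0.82 [0.5403 0.0547]
peg_top [150.1 230.9] 0.89 [0.4774 0.0614]
peg_top [273.8  20.9] 0.47 [ 0.5784 -0.1932]
wide_notch [217.  325.7] 0.79 [0.5446 0.1326]
wide_notch [208.7 247. ] 0.31 [0.5341 0.0619]
bolt_guide [212.2 398.9] 0.79 [0.5464 0.2028]
bolt_knob [224.2 439.4] 0.57 [0.5452 0.2275]
bolt_nose [210.7 352.8] 0.91 [0.5446 0.1587]
guide_pivot [364.4 240.8] 0.62 [0.6582 0.0544]
```

View pics/w4c.png

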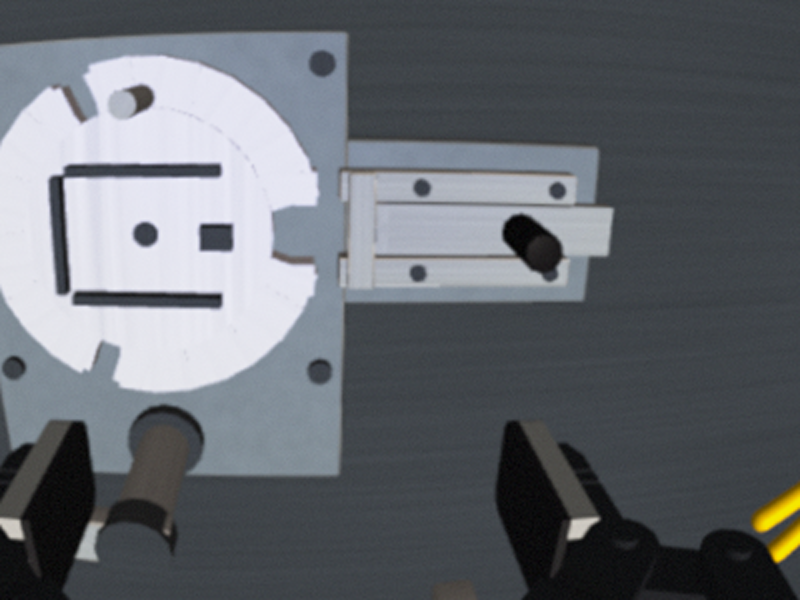

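```bash
python3 - <<'E'
from h import *
f=lambda u,v,z:watz((100+v/2,170+u/2),z)[:2]
def ang(a,b): d=b-a;return np.degrees(np.arctan2(d[1],d[0]))
print('rails',ang(f(66,171,.04),f(220,171,.04)),ang(f(75,299,.04),f(220,300,.04)),'key',ang(f(146,234,.032),f(217,238,.04)))
print('guide',ang(f(342,171,.027),f(575,175,.027)),ang(f(340,286,.027),f(567,287,.027)))
h=f(146,234,.032);n=(f(317,204,.031)+f(315,266,.031))/2
print('notch',h,n,ang(h,n),'knob',f(543,252,.065), ang(h,f(375,230.5,.025)),f(610,231,.025))
print(to([.5455,.2275,.300],178),to([.5455,.2275,.211],178))
E
```

```text
rails 86.76062000035307 87.72772417602327 key 88.04945848977691
guide 88.25609597206207 87.67077009868055
notch [0.54277204 0.05790329] [0.54671097 0.13496548] 87.07395406628774 knob [0.54757152 0.22991861] 87.74244747772353 [0.54976667 0.27866994]
[0.0036, 0.3369, 0.2853, -0.0, 0.0006, -0.0004] [0.0041, 0.3369, 0.582, -0.0, 0.0006, -0.0004]
```

step_arm([
  [0.0,0.34,0.28,0,0,0,-1],
  [0.0,0.34,0.28,0,0,0,-1],
  [0.0,0.34,0.28,0,0,0,-1],
  [0.0,0.34,0.28,0,0,0,-1],
  [0.0,0.34,0.585,0,0,0,-1],
  [0.0,0.34,0.585,0,0,0,-1],
  [0.0,0.34,0.585,0,0,0,-1],
  [0.0,0.34,0.585,0,0,0,0],
  [0.0,0.34,0.585,0,0,0,1],
  [0.0,0.34,0.585,0,0,0,1],
])

```text
t: 11.57
eef_pos: [0.5487, 0.2287, 0.2142]
ee_rot: [179.9, 0.5, 177.9]
force: [0.6, 0.5, 0.5]
grip_width: 0.0514
finger_force: 0.0
```

step_arm([
  [0,0,0,0,0,0,1],
  [0,0,0,0,0,0,1],
  [0,0,0,0,0,0,1],
  [0,0,0,0,0,0,1],
  [0,0,0,0,0,0,1],
  [0,0,0,0,0,0,1],
])

```text
t: 12.07
eef_pos: [0.5484, 0.2292, 0.2138]
ee_rot: [179.9, 0.5, 178.0]
force: [-0.4, 1.0, 5.9]
grip_width: 0.0176
finger_force: 20.4
```

step_arm([
  [0,-0.02,0,0,0,0,1],
  [0,-0.04,0,0,0,0,1],
  [0,-0.06,0,0,0,0,1],
  [0,-0.08,0,0,0,0,1],
  [0,-0.1,0,0,0,0,1],
  [0,-0.11,0,0,0,0,1],
  [0,-0.12,0,0,0,0,1],
  [0,-0.12,0,0,0,0,1],
])

```text
t: 12.73
eef_pos: [0.5472, 0.1936, 0.2138]
ee_rot: [179.7, 0.5, 178.0]
force: [-0.5, 4.2, 5.5]
grip_width: 0.0174
finger_force: 20.4
```

step_arm([
  [0,-0.005,0,0,0,0,1],
  [0,-0.01,0,0,0,0,1],
  [0,-0.015,0,0,0,0,1],
  [0,-0.02,0,0,0,0,1],
  [0,-0.02,0,0,0,0,1],
])

```text
t: 13.15
eef_pos: [0.547, 0.1882, 0.2139]
ee_rot: [179.7, 0.5, 178.0]
force: [0.3, 5.5, 5.8]
grip_width: 0.0175
finger_force: 20.4
```

step_arm([
  [0,-0.005,0,0,0,0,1],
  [0,-0.01,0,0,0,0,1],
  [0,-0.01,0,0,0,0,1],
])

```text
t: 13.4
eef_pos: [0.5471, 0.1865, 0.214]
ee_rot: [179.4, 0.5, 178.1]
force: [0.3, 9.3, 4.7]
grip_width: 0.0168
finger_force: 20.6
```

step_arm([
  [0,-0.005,0,0,0,0,1],
  [0,-0.01,0,0,0,0,1],
  [0,-0.01,0,0,0,0,1],
])

```text
t: 13.65
eef_pos: [0.5471, 0.1851, 0.2145]
ee_rot: [179.1, 0.6, 178.2]
force: [1.1, 14.7, 5.4]
grip_width: 0.0169
finger_force: 20.6
```

step_arm([
  [0,-0.005,0,0,0,0,1],
  [0,-0.01,0,0,0,0,1],
  [0,-0.01,0,0,0,0,1],
  [0,0.005,0,0,0,0,1],
  [0,0.02,0,0,0,0,-1],
  [0,0.02,0,0,0,0,-1],
  [0,0.02,0,0,0,0,-1],
  [0,0.02,0,0,0,0,-1],
])

```text
t: 14.32
eef_pos: [0.5455, 0.1861, 0.2103]
ee_rot: [-179.9, 0.1, 177.9]
force: [0.0, -0.3, -0.1]
grip_width: 0.065
finger_force: 0.0
```

step_arm([
  [0,0,-0.3,0,0,0,-1],
  [0,-0.1,-0.6,0,0,0,-1],
  [0,-0.1,-0.6,0,0,0,-1],
  [0,-0.1,-0.6,0,0,0,-1],
  [0,-0.1,-0.6,0,0,0,-1],
  [0,-0.1,-0.6,0,0,0,-1],
  [0,-0.1,-0.6,0,0,0,-1],
  [0,-0.1,-0.6,0,0,0,-1],
])

```text
t: 14.98
eef_pos: [0.5439, 0.1563, 0.3891]
ee_rot: [-180.0, 0.0, 177.9]
force: [0.0, -0.5, -0.6]
grip_width: 0.0855
finger_force: 0.0
```

```bash
python3 look.py w5 nest peg_top bolt_knob bolt_nose bracket plain_bracket guide_knob; python3 -c "
import cv2;a=cv2.imread('pics/w5.png');cv2.imwrite('pics/w5c.png',cv2.resize(a[100:400,170:570],(800,600),interpolation=cv2.INTER_CUBIC))"
```

```text
14.9833 [0.54391718 0.1562611  0.38913555] [-1.79961399e+02  3.15520217e-02  1.77909927e+02]
nest [215.8 210.6] 0.59 [0.5405 0.0563]
peg_top [150.1 198.7] 0.95 [0.4768 0.0643]
peg_top [214. 209.] 0.48 [0.5292 0.0678]
bolt_knob [222.5 357.7] 0.73 [0.5432 0.1887]
bolt_nose [211.1 276.5] 0.61 [0.5436 0.1167]
bracket [132.4  38.4] 0.74 [ 0.4354 -0.1664]
plain_bracket [269.    9.5] 0.64 [ 0.6067 -0.2743]
guide_knob [368.4  55.5] 0.79 [ 0.6443 -0.0821]
```

View pics/w5c.png

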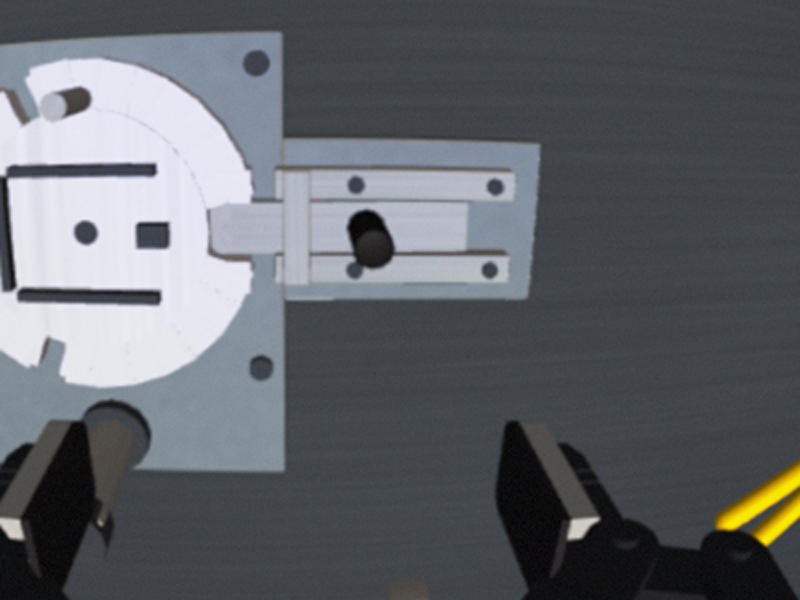

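The bolt's nose at (210,228) is on the notch floor, and the knob measures 131 mm from the axis against 130 mm nominal. The bolt is home, so the bracket is next.

```bash
python3 -c "
from h import *
print(to([.455,-.135,.39],161))"
```

```text
[0.2618, -0.9827, -0.0002, -0.0, 0.0006, 0.0943]
```

step_arm([
  [0.262,-0.983,0,0,0,0.094,-1],
  [0.262,-0.983,0,0,0,0.094,-1],
  [0.262,-0.983,0,0,0,0.094,-1],
  [0.262,-0.983,0,0,0,0.094,-1],
  [0.262,-0.983,0,0,0,0.094,-1],
  [0.262,-0.983,0,0,0,0.094,-1],
  [0.262,-0.983,0,0,0,0.094,-1],
  [0.262,-0.983,0,0,0,0.094,-1],
  [0.262,-0.983,0,0,0,0.094,-1],
  [0.262,-0.983,0,0,0,0.094,-1],
])

```text
t: 16.22
eef_pos: [0.4547, -0.1358, 0.3906]
ee_rot: [179.9, 0.2, 160.9]
force: [0.3, 0.0, -0.4]
grip_width: 0.0855
finger_force: 0.0
```

```bash
python3 look.py w6 bracket guide_knob nest; python3 -c "
import cv2;a=cv2.imread('pics/w6.png');cv2.imwrite('pics/w6c.png',cv2.resize(a[60:360,150:550],(800,600),interpolation=cv2.INTER_CUBIC))"
```

```text
16.2167 [ 0.45473016 -0.13576452  0.39055064] [1.79905732e+02 1.72657877e-01 1.60905628e+02]
nest [230.8 519. ] 0.71 [0.5375 0.0551]
```

View pics/w6c.png

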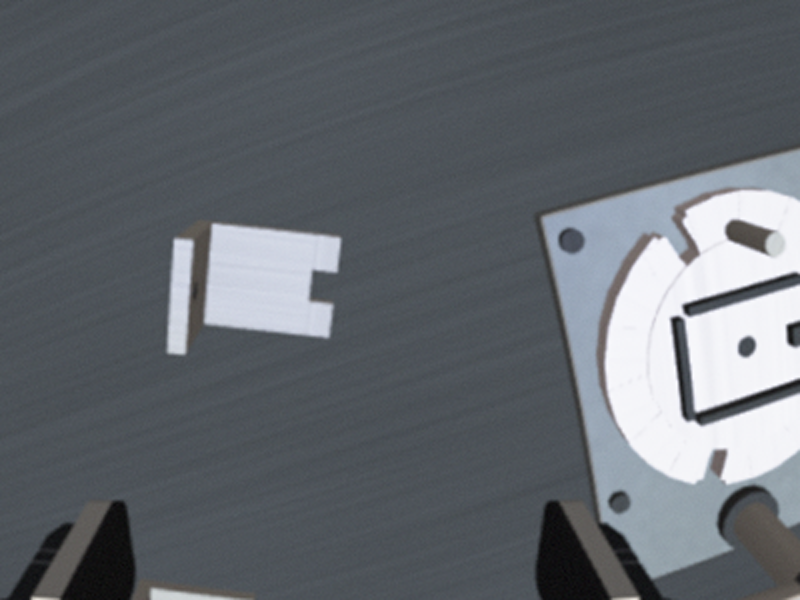

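```bash
python3 - <<'E'
from h import *
f=lambda u,v,z:watz((60+v/2,150+u/2),z)[:2]
def ang(a,b): d=b-a;return np.degrees(np.arctan2(d[1],d[0])),np.linalg.norm(d)
a,b,c,d=f(211,223,.008),f(341,236,.008),f(330,337,.008),f(205,325,.008)
print('foot x',ang(a,b),ang(d,c),'y',ang(c,b),ang(d,a))
L=[f(*p,.058) for p in [(174,238),(193,239),(186,354),(167,352)]]
print('leg',ang(L[3],L[0]),ang(L[2],L[1]),ang(L[0],L[1]),'mid',np.mean(L,0),'front edge mid',(b+c)/2)
E
```

```text
foot x (np.float64(64.84243652748975), np.float64(0.0625752956449424)) (np.float64(65.32502952404636), np.float64(0.06229525361848333)) y (np.float64(155.1371828823901), np.float64(0.050534937408724716)) (np.float64(155.45086228333494), np.float64(0.05106184422265374))
leg (np.float64(154.32493561406918), np.float64(0.050022774365449246)) (np.float64(154.75913112995704), np.float64(0.050300887639640884)) (np.float64(66.87517223300408), np.float64(0.008083824586577063)) mid [ 0.42465135 -0.1934174 ] front edge mid [ 0.4531231  -0.13353699]
```

Foot yaw is 65° and the leg's middle is at (0.4247, -0.1934). The measured sizes match the given ones: 50 mm, 8 mm and 62 mm.

```bash
python3 -c "
from h import *
print(to([.4247,-.1934,.30],155),to([.4247,-.1934,.197],155))"
```

```text
[0.0337, -0.2208, 0.3014, 0.0005, 0.0009, 0.0342] [0.0347, -0.2213, 0.6448, 0.0005, 0.0009, 0.0342]
```

step_arm([
  [0.034,-0.221,0.3,0,0,0.034,-1],
  [0.034,-0.221,0.3,0,0,0.034,-1],
  [0.034,-0.221,0.3,0,0,0.034,-1],
  [0.034,-0.221,0.3,0,0,0.034,-1],
  [0.034,-0.221,0.645,0,0,0.034,-1],
  [0.034,-0.221,0.645,0,0,0.034,-1],
  [0.034,-0.221,0.645,0,0,0.034,-1],
  [0.034,-0.221,0.645,0,0,0.034,-1],
  [0.034,-0.221,0.645,0,0,0.034,-1],
  [0.034,-0.221,0.645,0,0,0.034,0],
], newtons=40)

```text
t: 17.25
eef_pos: [0.4259, -0.1945, 0.1994]
ee_rot: [179.9, 0.4, 155.0]
force: [0.5, 0.3, 0.3]
grip_width: 0.0758
finger_force: 0.0
```

step_arm([
  [0,0,0,0,0,0,1],
  [0,0,0,0,0,0,1],
  [0,0,0,0,0,0,1],
  [0,0,0,0,0,0,1],
  [0,0,0,0,0,0,1],
  [0,0,0,0,0,0,1],
  [0,0,0,0,0,0,1],
  [0,0,0,0,0,0,1],
  [0,0,0,0,0,0,1],
  [0,0,0,0,0,0,1],
])

```text
t: 18.08
eef_pos: [0.4247, -0.1948, 0.1976]
ee_rot: [179.9, 0.2, 154.9]
force: [-0.5, -0.2, 3.1]
grip_width: 0.0073
finger_force: 40.0
```

step_arm([
  [0,0,-0.1,0,0,0,1],
  [0,0,-0.2,0,0,0,1],
  [0,0,-0.3,0,0,0,1],
  [0,0,-0.34,0,0,0,1],
  [0,0,-0.34,0,0,0,1],
  [0,0,-0.34,0,0,0,1],
])

```text
t: 18.58
eef_pos: [0.4239, -0.1945, 0.2979]
ee_rot: [179.9, 0.1, 154.9]
force: [0.3, 0.1, -4.2]
grip_width: 0.0079
finger_force: 39.5
```

```bash
python3 -c "
from h import *
s=state();print(s['eef_pos'],s['force'],s['wrist_torque'],s['grip_width'])
print(to([.5411,.0268,.29],178))"
```

```text
[ 0.42393939 -0.19453928  0.29787544] [ 0.26392955  0.10478281 -4.17799648] [-0.04805603  0.0617193  -0.00097229] 0.00787272186513708
[-0.0408, 0.8337, 0.0273, 0.0003, 0.0007, -0.1283]
```

step_arm([
  [-0.004,0.083,0,0,0,-0.013,1],
  [-0.012,0.2,0,0,0,-0.04,1],
  [-0.016,0.32,0,0,0,-0.05,1],
  [-0.02,0.44,0,0,0,-0.07,1],
  [-0.03,0.56,0,0,0,-0.09,1],
  [-0.034,0.66,0,0,0,-0.1,1],
  [-0.038,0.74,0,0,0,-0.12,1],
  [-0.041,0.8,0.02,0,0,-0.128,1],
  [-0.041,0.834,0.027,0,0,-0.128,1],
  [-0.041,0.834,0.027,0,0,-0.128,1],
])

```text
t: 19.42
eef_pos: [0.5405, 0.0285, 0.2871]
ee_rot: [180.0, -0.2, 178.1]
force: [0.2, -0.1, -3.4]
grip_width: 0.0073
finger_force: 40.0
```

step_arm([
  [0,0,0,0,0,0,1],
  [0,0,0,0,0,0,1],
  [0,0,0,0,0,0,1],
])

```text
t: 19.67
eef_pos: [0.5409, 0.0257, 0.2909]
ee_rot: [-180.0, 0.1, 177.8]
force: [0.7, -0.2, -2.8]
grip_width: 0.0074
finger_force: 40.0
```

```bash
python3 look.py w7 nest bracket peg_top bolt_knob; python3 -c "
import cv2;a=cv2.imread('pics/w7.png');cv2.imwrite('pics/w7c.png',cv2.resize(a[180:480,120:520],(800,600),interpolation=cv2.INTER_CUBIC))"
```

```text
19.6667 [0.54087237 0.02568097 0.29093699] [-1.79969377e+02  1.33490801e-01  1.77843029e+02]
nest [246.6 365.5] 0.93 [0.5406 0.0564]
nest [238.8 528.7] 0.31 [0.5395 0.1784]
bracket [289.6 380.4] 0.84 [0.5885 0.0728]
peg_top [162.  384.8] 0.73 [0.4812 0.0619]
bolt_knob [309.7  30. ] 0.63 [ 0.5726 -0.1981]
```

View pics/w7c.png

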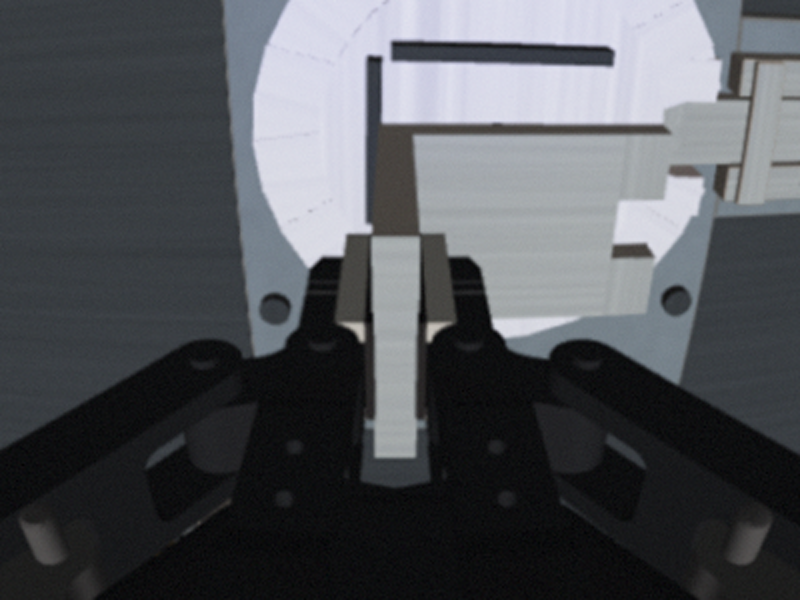

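```bash
python3 - <<'E'
from h import *
f=lambda u,v,z:watz((180+v/2,120+u/2),z)[:2]
Rj=R.from_euler('z',-2,degrees=True).as_matrix()[:2,:2]
j=lambda p:((p-[.542,.058])@Rj*1000).round(1)
zf=state()['eef_pos'][2]-.1976+.008
for n,u,v,z in [('rail inner L',392,60,.04),('rail inner R',613,66,.04),('stop inner',381,60,.04),('foot a',415,136,zf),('foot b',671,134,zf),('foot c',648,315,zf),('notch b',667,199,zf),('notch c',653,259,zf),('notch in',617,222,zf),('legtop l',373,235,zf+.05),('legtop l2',374,458,zf+.05),('legtop r',421,236,zf+.05),('bolt nose a',668,105,.025)]:
    print(n,j(f(u,v,z)))
E
```

```text
rail inner L [-27.6 -33.5]
rail inner R [-26.2  36. ]
stop inner [-27.6 -36.8]
foot a [-25.1 -28. ]
foot b [-25.4  32.9]
foot c [25.4 34.2]
notch b [-8.5 34.1]
notch c [ 8.3 32.9]
notch in [-2.6 21.7]
legtop l [-25.7 -36.1]
legtop l2 [ 24.7 -36.7]
legtop r [-25.5 -28.2]
bolt nose a [-8.8 62.2]
```

step_arm([
  [-0.0015,0.006,0.02,0,0,0,1],
  [-0.0015,0.006,0.05,0,0,0,1],
  [-0.0015,0.006,0.08,0,0,0,1],
  [-0.0015,0.006,0.11,0,0,0,1],
  [-0.0015,0.006,0.13,0,0,0,1],
  [-0.0015,0.006,0.15,0,0,0,1],
  [-0.0015,0.006,0.165,0,0,0,1],
  [-0.0015,0.006,0.165,0,0,0,1],
  [-0.0015,0.006,0.165,0,0,0,1],
])

```text
t: 20.67
eef_pos: [0.5419, 0.0286, 0.2414]
ee_rot: [180.0, 0.1, 178.0]
force: [-0.6, 0.2, -3.2]
grip_width: 0.0072
finger_force: 39.9
```

step_arm([
  [0,0,0.01,0,0,0,1],
  [0,0,0.02,0,0,0,1],
  [0,0,0.03,0,0,0,1],
  [0,0,0.03,0,0,0,1],
  [0,0,0.03,0,0,0,1],
])

```text
t: 21.08
eef_pos: [0.5419, 0.0286, 0.2324]
ee_rot: [180.0, 0.1, 178.0]
force: [-0.1, -0.7, -2.4]
grip_width: 0.0074
finger_force: 39.9
```

step_arm([
  [0,0,0.006,0,0,0,1],
  [0,0,0.01,0,0,0,1],
  [0,0,0.012,0,0,0,1],
  [0,0,0.012,0,0,0,1],
])

```text
t: 21.42
eef_pos: [0.5422, 0.0285, 0.2296]
ee_rot: [-180.0, 0.2, 178.0]
force: [-0.4, -0.0, -0.4]
grip_width: 0.0075
finger_force: 40.3
```

Contact is at exactly the expected height of 0.2296. I'll press slightly, release and rise.

step_arm([
  [0,0,0.004,0,0,0,1],
  [0,0,0.004,0,0,0,1],
  [0,0,0.0,0,0,0,-0.5],
  [0,0,0.0,0,0,0,-1],
  [0,0,0.0,0,0,0,-1],
  [0,0,0.0,0,0,0,-1],
  [0,0,0,0,0,0,-1],
  [0,0,0,0,0,0,-1],
])

```text
t: 22.08
eef_pos: [0.542, 0.0286, 0.2289]
ee_rot: [180.0, 0.2, 178.0]
force: [0.2, -0.7, 0.6]
grip_width: 0.0789
finger_force: 0.0
```

step_arm([
  [0,0,-0.13,0,0,0,-1],
  [0,0,-0.26,0,0,0,-1],
  [0.05,0,-0.4,0,0,0,-1],
  [0.05,0,-0.5,0,0,0,-1],
  [0.05,0,-0.55,0,0,0,-1],
  [0.05,0,-0.55,0,0,0,-1],
  [0.05,0,-0.55,0,0,0,-1],
])

```text
t: 22.67
eef_pos: [0.5269, 0.0291, 0.3952]
ee_rot: [-180.0, 0.3, 178.0]
force: [-0.7, 0.4, -0.4]
grip_width: 0.0855
finger_force: 0.0
```

```bash
python3 look.py w8 nest bracket guide_knob guide_pivot bolt_knob bolt_nose; python3 -c "
import cv2;a=cv2.imread('pics/w8.png');cv2.imwrite('pics/w8c.png',cv2.resize(a[120:420,150:550],(800,600),interpolation=cv2.INTER_CUBIC))"
```

```text
22.6667 [0.52687015 0.02911633 0.39515814] [-179.99521041    0.34475837  177.95475706]
nest [227.5 426.9] 0.73 [0.5434 0.1318]
bracket [222.2 353.7] 0.98 [0.5444 0.0643]
guide_pivot [366.8 350.5] 0.59 [0.6497 0.0533]
bolt_knob [234.5 488.5] 0.84 [0.5412 0.1816]
bolt_nose [222.6 403.7] 0.88 [0.5428 0.1127]
```

View pics/w8c.png

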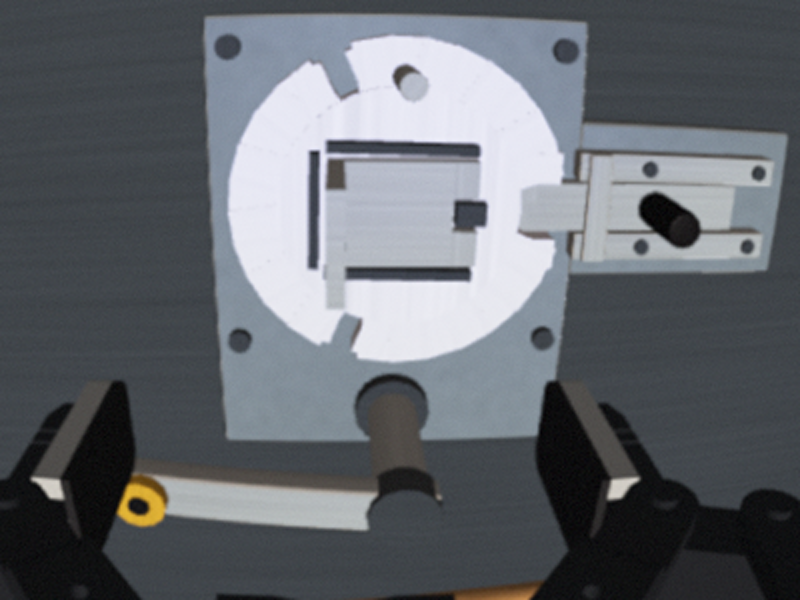

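The bracket is seated flat between the rails, with the key at (470,213) inside its notch and the bolt still home. The guide arm comes next.

```bash
python3 -c "
from h import *
print(to([.644,-.087,.39],265))"
```

```text
[-0.4059, -0.3729, 0.0079, 0.0, 0.0001, -0.4836]
```

step_arm([
  [-0.406,-0.373,0,0,0,-0.4836,-1],
  [-0.406,-0.373,0,0,0,-0.4836,-1],
  [-0.406,-0.373,0,0,0,-0.4836,-1],
  [-0.406,-0.373,0,0,0,-0.4836,-1],
  [-0.406,-0.373,0,0,0,-0.4836,-1],
  [-0.406,-0.373,0,0,0,-0.4836,-1],
  [-0.406,-0.373,0,0,0,-0.4836,-1],
  [-0.406,-0.373,0,0,0,-0.4836,-1],
  [-0.406,-0.373,0,0,0,-0.4836,-1],
  [-0.406,-0.373,0,0,0,-0.4836,-1],
], newtons=20)

```text
t: 23.85
eef_pos: [0.6443, -0.0872, 0.3933]
ee_rot: [-179.9, 0.0, -110.1]
force: [0.8, 0.1, -0.3]
grip_width: 0.0853
finger_force: 0.0
```

step_arm([
  [0,0,0,0,0,-0.089,-1],
  [0,0,0,0,0,-0.089,-1],
  [0,0,0,0,0,-0.089,-1],
  [0,0,0,0,0,-0.089,-1],
])

```text
t: 24.18
eef_pos: [0.6443, -0.087, 0.3935]
ee_rot: [-179.9, 0.0, -94.4]
force: [0.4, -0.5, -0.7]
grip_width: 0.0855
finger_force: 0.0
```

```bash
python3 look.py w9 guide_knob guide_pivot; python3 -c "
from h import *
print(state()['qpos'],to([.644,-.087,.291],265))"
```

```text
24.1833 [ 0.64425829 -0.08702924  0.39348712] [-1.79903598e+02  2.23285526e-02 -9.43837347e+01]
guide_knob [259.7 324.3] 0.81 [ 0.6398 -0.0852]
guide_knob [410.5 406.8] 0.62 [0.5824 0.0513]
guide_pivot [381.7 315.6] 0.88 [0.6568 0.0544]
[-1.36093676e+01  2.20768138e+01  2.69776566e+01  9.47754754e+01
  3.67322406e-02 -9.91495125e+01] [0.0, 0.0016, 0.343, -0.0007, 0.0001, 0.003]
```

step_arm([
  [0,0.008,0.343,0,0,0,-1],
  [0,0.008,0.343,0,0,0,-1],
  [0,0.008,0.343,0,0,0,-1],
  [0,0.008,0.343,0,0,0,-1],
  [0,0.008,0.343,0,0,0,0.5],
  [0,0.008,0.343,0,0,0,1],
  [0,0.008,0.343,0,0,0,1],
  [0,0.008,0.343,0,0,0,1],
  [0,0.008,0.343,0,0,0,1],
  [0,0.008,0.343,0,0,0,1],
])

```text
t: 25.17
eef_pos: [0.6426, -0.087, 0.2935]
ee_rot: [-179.7, -0.0, -94.4]
force: [-1.0, 0.3, 3.7]
grip_width: 0.0153
finger_force: 21.1
```

step_arm([
  [0,0,0,0,0,0,1],
  [0,0,0,0,0,0,1],
  [0,0,0,0,0,0,1],
])

```text
t: 25.42
eef_pos: [0.6426, -0.087, 0.2935]
ee_rot: [-179.6, -0.0, -94.4]
force: [0.1, 0.6, 5.9]
grip_width: 0.0151
finger_force: 21.2
```

```bash
python3 - <<'E'
from h import *
t,Q=tool();s=state();print(t,s['force'],s['grip_width'],s['finger_force'])
p=np.array([.6568,.0542]);v=t[:2]-p;r=np.hypot(*v);a0=np.degrees(np.arctan2(v[1],v[0]))%360;print(r,a0,a0-178)
v=v
for d in range(5,95,5):
    w=R.from_euler('z',-d,degrees=True).apply(np.r_[v,0])
    print(d,(Q.inv().apply(np.r_[p,t[2]]+w-t)/.3).round(3)[:2],round(d/180,4))
E
```

```text
[ 0.64260309 -0.08704323  0.29352069] [0.07942621 0.61589239 5.89439936] 0.015112437455499053 21.170080304145813
0.14195493320460828 264.26025612283735 86.26025612283735
5 [-0.003  0.041] 0.0278
10 [-0.009  0.082] 0.0556
15 [-0.019  0.122] 0.0833
20 [-0.032  0.161] 0.1111
25 [-0.049  0.199] 0.1389
30 [-0.069  0.235] 0.1667
35 [-0.092  0.269] 0.1944
40 [-0.118  0.302] 0.2222
45 [-0.146  0.331] 0.25
50 [-0.177  0.358] 0.2778
55 [-0.211  0.383] 0.3056
60 [-0.246  0.404] 0.3333
65 [-0.283  0.422] 0.3611
70 [-0.322  0.437] 0.3889
75 [-0.361  0.449] 0.4167
80 [-0.402  0.457] 0.4444
85 [-0.443  0.461] 0.4722
90 [-0.484  0.462] 0.5
```

step_arm([
  [-0.003,0.041,0,0,0,0.0278,1],
  [-0.009,0.082,0,0,0,0.0556,1],
  [-0.019,0.122,0,0,0,0.0833,1],
  [-0.032,0.161,0,0,0,0.1111,1],
  [-0.049,0.199,0,0,0,0.1389,1],
  [-0.069,0.235,0,0,0,0.1667,1],
  [-0.092,0.269,0,0,0,0.1944,1],
  [-0.118,0.302,0,0,0,0.2222,1],
  [-0.118,0.302,0,0,0,0.2222,1],
  [-0.118,0.302,0,0,0,0.2222,1],
])

```text
t: 26.25
eef_pos: [0.5544, -0.0443, 0.2935]
ee_rot: [-179.7, 0.2, -134.4]
force: [-1.3, -0.8, 7.5]
grip_width: 0.0152
finger_force: 21.3
```

```bash
cat > arc.py <<'E'
from h import *
t,Q=tool();s=state();print(t,s['force'],s['grip_width'],s['finger_force'])
p=np.array([.6568,.0542]);v=t[:2]-p;r=np.hypot(*v);a0=np.degrees(np.arctan2(v[1],v[0]))%360;print(r,a0-178)
for d in range(5,55,5):
    w=R.from_euler('z',-d,degrees=True).apply(np.r_[v,0])
    print(d,(Q.inv().apply(np.r_[p,t[2]]+w-t)/.3).round(3)[:2],round(d/180,4))
E
python3 arc.py
```

```text
[ 0.55439553 -0.04434675  0.2934533 ] [-1.33794009 -0.76296002  7.45222412] 0.015187322924026976 21.25529319047928
0.14212015137019524 45.90020914962551
5 [-0.003  0.041] 0.0278
10 [-0.01   0.082] 0.0556
15 [-0.02   0.122] 0.0833
20 [-0.033  0.161] 0.1111
25 [-0.05   0.199] 0.1389
30 [-0.071  0.235] 0.1667
35 [-0.094  0.269] 0.1944
40 [-0.12   0.301] 0.2222
45 [-0.149  0.331] 0.25
50 [-0.18   0.358] 0.2778
```

step_arm([
  [-0.003,0.041,0,0,0,0.0278,1],
  [-0.01,0.082,0,0,0,0.0556,1],
  [-0.02,0.122,0,0,0,0.0833,1],
  [-0.033,0.161,0,0,0,0.1111,1],
  [-0.05,0.199,0,0,0,0.1389,1],
  [-0.071,0.235,0,0,0,0.1667,1],
  [-0.094,0.269,0,0,0,0.1944,1],
  [-0.12,0.301,0,0,0,0.2222,1],
  [-0.12,0.301,0,0,0,0.2222,1],
])

```text
t: 27.0
eef_pos: [0.5147, 0.0457, 0.2934]
ee_rot: [-180.0, 0.3, -174.5]
force: [-4.1, -0.0, 9.7]
grip_width: 0.0152
finger_force: 21.4
```

```bash
python3 arc.py | head -5
```

```text
[0.51472882 0.0457279  0.29339619] [-4.05205059 -0.02523579  9.68108752] 0.015199575909534297 21.384874284267426
0.1423235657809684 5.412664915514597
5 [-0.003  0.041] 0.0278
10 [-0.01   0.082] 0.0556
15 [-0.021  0.122] 0.0833
```

step_arm([
  [-0.001,0.014,0,0,0,0.009,1],
  [-0.002,0.028,0,0,0,0.018,1],
  [-0.003,0.038,0,0,0,0.026,1],
  [-0.003,0.046,0,0,0,0.03,1],
  [-0.003,0.05,0,0,0,0.03,1],
  [-0.003,0.05,0,0,0,0.03,1],
])

```text
t: 27.5
eef_pos: [0.5145, 0.0593, 0.2934]
ee_rot: [-179.9, 0.3, -179.8]
force: [-3.7, -0.8, 9.3]
grip_width: 0.0151
finger_force: 21.4
```

```bash
python3 arc.py | head -3
```

```text
[0.51449264 0.05928897 0.29339769] [-3.67428731 -0.75779315  9.25685114] 0.015108268015831806 21.37160360813141
0.1423983200030586 -0.04804698513527228
5 [-0.003  0.041] 0.0278
```

step_arm([
  [0,0.005,0,0,0,0.003,1],
  [0,0.01,0,0,0,0.006,1],
  [0,0.01,0,0,0,0.006,1],
])

```text
t: 27.75
eef_pos: [0.5145, 0.0607, 0.2934]
ee_rot: [-179.6, 0.3, 179.0]
force: [-3.8, -8.0, 9.8]
grip_width: 0.0151
finger_force: 21.6
```

step_arm([
  [0,0.005,0,0,0,0,1],
  [0,0.01,0,0,0,0,1],
  [0,0.01,0,0,0,0,1],
])

```text
t: 28.0
eef_pos: [0.5146, 0.0618, 0.2934]
ee_rot: [-179.2, 0.2, 178.9]
force: [-3.6, -13.7, 9.9]
grip_width: 0.015
finger_force: 22.4
```

step_arm([
  [0,0.002,0,0,0,0,0],
  [0,0,0,0,0,0,-1],
  [0,0,0,0,0,0,-1],
  [0,0,0,0,0,0,-1],
  [0,0,0,0,0,0,-1],
  [0,0,-0.13,0,0,0,-1],
  [0,0,-0.26,0,0,0,-1],
  [0.2,0,-0.35,0,0,0,-1],
  [0.2,0,-0.35,0,0,0,-1],
  [0.2,0,-0.35,0,0,0,-1],
])

```text
t: 28.83
eef_pos: [0.4524, 0.0668, 0.3997]
ee_rot: [180.0, 0.4, 179.2]
force: [0.1, 1.1, 0.1]
grip_width: 0.0855
finger_force: 0.0
```

step_arm([
  [0,0,0,0,0,0,-1],
  [0,0,0,0,0,0,-1],
  [0,0,0,0,0,0,-1],
])

```text
t: 29.08
eef_pos: [0.4548, 0.0663, 0.3947]
ee_rot: [-180.0, 0.1, 179.1]
force: [-0.8, 0.1, -0.7]
grip_width: 0.0853
finger_force: 0.0
```

```bash
python3 look.py w10 guide_knob guide_pivot bolt_knob bolt_nose bolt_guide bracket wide_notch; python3 -c "
import cv2;a=cv2.imread('pics/w10.png');cv2.imwrite('pics/w10c.png',cv2.resize(a[120:420,150:550],(800,600),interpolation=cv2.INTER_CUBIC))"
```

```text
29.0833 [0.45475184 0.06628082 0.39465674] [-1.79997964e+02  9.13297577e-02  1.79130407e+02]
guide_knob [337.4 310.4] 0.69 [0.5146 0.0597]
guide_pivot [424.8 305.9] 0.72 [0.6568 0.0507]
bolt_knob [311.3 445.8] 0.81 [0.5448 0.1869]
bolt_nose [291.5 366.3] 0.72 [0.5454 0.1153]
bolt_nose [288.7 431.4] 0.16 [0.5446 0.1866]
bolt_guide [290.2 444.6] 0.94 [0.5474 0.2022]
bracket [293.6 310.6] 0.88 [0.5545 0.0563]
wide_notch [296.1 390.2] 0.92 [0.5445 0.1382]
```

View pics/w10c.png

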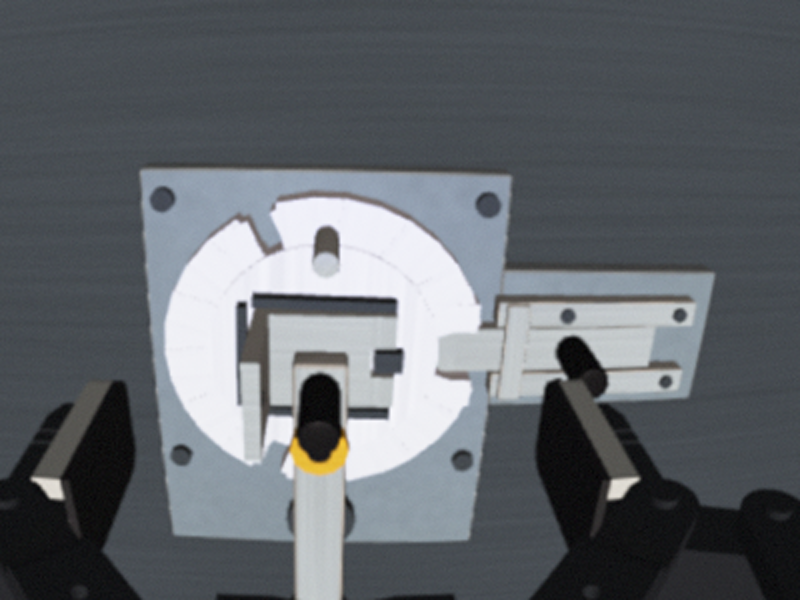

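The picture shows the guide arm over the bracket against its stop. The bracket is keyed in the nest, the bolt nose at (438,352) is on the notch floor, and the gripper is clear.

```bash
python3 -c "
from rig import *
print(hand_in())"
```

```text
the job is handed in; nothing more can be done
None
```

The job is handed in at about 29 s of robot time; the result of the judging was not shown. The wide notch faces the bolt, the bolt is home in it, the notched bracket sits keyed in the nest, and the guide arm is against its stop.

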